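Push the flat case home under the desk riser

ROBOT

A 6-joint arm with a two-finger parallel gripper is mounted at the origin on the work surface. World frame = base frame: x ahead of the robot, y to its left, z up, the work surface at z = 0. Lengths are in mm, angles in rad, forces in N, time in s.
With the tool pointing down it reaches from about 300 to 775 mm from the base axis. Payload 14.6 kg.
Tool frame: the origin (TCP) lies on the front face of the gripper's body, between the roots of the fingers; the fingertips stand 97 mm ahead of it and the grasp point (between the pads) lies 78 mm ahead of it; z points along the fingers, y is the direction in which the jaws open and shut (so a half turn about z gives the same grasp; the last joint's range is limited). The gripper opens to 94 mm and grips with 3 to 60 N. Pads are 16 mm wide; open, the fingers measure 119 mm over their backs; the gripper's body (75 mm by 177 mm) begins 78 mm behind the grasp point.
Start: joints at [-1.373, 0.3, 1.521, -0, 1.321, -0.067], TCP at [143.937, -530.822, 302.646] pointing down, gripper open.
Joint ranges: [-3.03, 3.03], [-0.79, 2.21], [0.23, 2.52], [-1.04, 4.18], [0, 3.07], [-2.55, 2.55]. Speed limits (rad/s): [2.22, 2.22, 2.57, 3.14, 3.14, 3.14].

INTERFACE

Orientations are given as [roll, pitch, yaw] about the fixed x, y, z axes, in that order (R = Rz(yaw) Ry(pitch) Rx(roll)).
In Python, from cell import manip, eyes, finder gives the robot as it stands.
- The arm moves only by the tool drive_tool, never from a script. Its argument "rows" is a list of rows, each an object with "offset": the shift along the tool's x, y, z in mm, a list of three; "spin": the turn about the tool's z in degrees; "jaw": the finger opening in mm, from 0 to 94. In form: [{"offset": [dx, dy, dz], "spin": spin, "jaw": jaw}, ...]. A call has 1 to 20 rows; each row shifts and turns the commanded pose from where the row before left it, along the tool's axes as they then stand; what a row does not reach is not made up. A row lasts 1/10 s, in which the tool goes at most 50 mm and 8.59 degrees, less where a joint would pass 70% of its speed; a pose out of reach is approached as far as the arm can. A call is refused whole if a number of a shift passes 50 or a number of a turn 8.59, either way. A call with a gripper value outside its range is refused whole. The fingers move at their own pace and stop on an object; "force" is the grip in N (left out, the last holds). Time passes only in rows, so rows that do not move let the fingers close. It gives the time, the measured TCP pose, the force and the opening at its end, in the units of the state.
- manip.read_state(): the state, without advancing time (a new reading comes with each control period).
- eyes.camera(name): name is "scene" or "top" or "wrist"; returns a dict with "color" (400x640x3 uint8, blue, green, red), "depth" (400x640 float32, mm along the optical axis (not along the pixel's ray), 0 where there is no reading), "vfov" (degrees; the focal length in pixels is half the picture's height over the tangent of half this angle, whatever the lens; pixels are square), "cx", "cy" (the principal point, pixels), "D" ([k1, k2, p1, p2, k3] as OpenCV has them; the pictures are not rectified), "rvec" (rotation vector, rad) and "tvec" (3), from world to camera coordinates, as OpenCV has them. Camera axes: x right, y down, z forward; pixel columns grow to the right and rows downward; lengths in mm; the calibration is good to about 2 mm. A picture is of the moment at which its call begins.
- manip.sign_off(): hands the job in, once; it reports no verdict.
Trained networks look in the newest picture that a camera, given by its name, has taken for a name from the list of things; names that differ only in an ending like _2 or _b are one class to them, and where a whole thing is asked for, a point or a joint stands for the part that bears it (a point fixed in the world has none). Each returns a list of dicts, best first, with "p" (0 to 1); they miss things now and then, are a little off and sometimes report something else, mostly with a low value. They report only what shows in the picture. A call takes as long as a camera call. They do not tell look-alikes from the thing itself.
- finder.find_in(camera, target): "uv" ([column, row] in pixels, amid what is visible of it).
The state is a dict: "clock": time; "joints": joint angles; "qd": joint speeds; "effort": joint torques, N m; "eef_pos": TCP position; "eef_rot": TCP orientation; "wrist_force": force on the tool from outside, world axes, zero at the start; "moment": the same for the moment, N m; "finger_gap": finger opening in mm.
Only numpy, scipy, OpenCV 4.12 (cv2) and the standard library are available. Lean on these libraries where they do the work, as an engineer would, in place of code of your own. Each camera call takes 0.05 s, during which the arm holds its last target. There are 200 camera calls.

TASK

Put the flat grey case away under the low wooden riser: push it along the desk with the fingertips, body first between the riser's two legs, until its upright front plate is fully home against the riser's front edge. Keep the case flat on the desk all the way, never picked up or tipped, leave the cup, jar, book and tape roll where they are, and finish with the hand clear.

Things in the scene. Friction and masses are not known exactly. Their poses are not given: they have to be found in the camera images.
- case: loose flat instrument case, 0.3 to 0.55 kg, on the desk. Grey closed body 85 mm (x) by 150 mm (y), 28 mm high; at its -x end a bare steel front plate 8 mm thick, 150 mm wide (y), 46 mm high, too tall to go under the riser. Origin: centre of the underside of the whole (x from -46.5 mm, plate's outer face, to +46.5 mm, the body's leading end, which goes under first); z up
- plate_back (a point): point on the case: bottom centre of the inner (+x) face of its front plate, 38.5 mm behind the case's origin; axes as the case's. This face comes against the riser's front edge when the case is home
- riser_mouth (a point): middle of the front edge, at desk height, of the fixed low light-wood riser, a board on two side legs. x points into the riser (the way the case goes in), y along the edge, z up. Riser 226 mm wide, 150 mm deep (x 0 to 150 mm); board underside 34 mm above the desk, top 52 mm; legs 18 mm thick, full depth, opening between them 190 mm wide (y -95 to +95 mm), open at the back
- cup: loose dark steel cup, 76 mm across, 90 mm high, standing on the desk beside the riser at its +y side; origin at the centre of its underside. To be left alone
- jar: loose amber glass jar, 52 mm across, 65 mm high, standing on the desk on the riser's -y side; origin at the centre of its underside. To be left alone
- book: loose paperback, 152 mm (x) by 108 mm (y) by 18 mm thick, lying on the desk on the riser's +y side; origin at the centre of its underside. To be left alone
- tape: loose roll of brown tape, 64 mm across, 19 mm high, lying on top of the riser towards its back; origin at the centre of its underside. To be left alone
Not all that is in view belongs to the job. Several things have the shape of the case; the one meant has the colours described above.

How it is judged (in metres and radians):
At the end, for the whole second after the job is handed in: The case lies flat and at rest under the riser, between its legs, the inner face of its front plate within 5 mm of the riser's front edge at the middle and square to it within 0.06 rad (3.4 degrees) (x of plate_back in the frame of riser_mouth between -0.005 and 0.004 m and y of plate_back in the frame of riser_mouth between -0.03 and 0.03 m and angle between the x axis of case and the x axis of riser_mouth, either way round below 0.06 rad and angle between case's own z axis and vertical below 0.04 rad and height (world z) of case below 0.004 m and linear speed of case below 0.01 m/s and angular speed of case below 0.05 rad/s); the robot touches nothing.
It fails at once if the case is lifted off the desk (its origin more than 8 mm up) (height (world z) of case above 0.008 m).
It fails at once if the case is tipped by more than 0.1 rad (6 degrees) (angle between case's own z axis and vertical above 0.1 rad).
It fails at once if the cup, jar, book or tape roll is shifted by more than 15 mm (distance of any of cup, jar, book, tape from where it was at the start of the episode above 0.015 m).
It also fails if it takes over 67 s, if anything falls off the work surface, if the arm or the gripper's body presses on something with over 40 N, if the wrist force passes 120 N, or if a joint passes its speed limit or range.

## Working session

There is one attempt and no reset: what is moved stays moved. The work goes in short steps, Python scripts to look and compute and a tool call to move; the robot and the scene stay as the last step left them, time stands still between calls to the robot, and variables do not carry over. Pictures are saved under pics/ and viewed, about 8 in all and at most 12, crops included, and the job is handed in when it is done.

Besides the shell and the picture viewer there is one more tool, called after "Call:" as name([rows], argument=value, ...), one row to a line, values as JSON. drive_tool: Moves the arm, as the interface text tells. Its arguments: {"type":"object","properties":{"rows":{"type":"array","items":{"type":"object","properties":{"offset":{"type":"array","items":{"type":"number"}},"spin":{"type":"number"},"jaw":{"type":"number"}}}},"force":{"type":"number"}},"required":["rows"]}

```bash
mkdir -p pics; cat > h.py <<'E'
import numpy as np, cv2
from cell import manip, eyes, finder
def shot(n):
    c=eyes.camera(n); h=c['color'].shape[0]
    f=h/2/np.tan(np.radians(c['vfov'])/2)
    c['K']=np.array([[f,0,c['cx']],[0,f,c['cy']],[0,0,1.]]); c['R']=cv2.Rodrigues(np.array(c['rvec'],float))[0]
    c['D']=np.array(c['D'],float); c['t']=np.array(c['tvec'],float).ravel(); return c
def ray(c,uv):
    p=cv2.undistortPoints(np.array(uv,float).reshape(-1,1,2),c['K'],c['D']).reshape(-1,2)
    return np.c_[p,np.ones(len(p))]
def at_z(c,uv,z):
    d=ray(c,uv)@c['R']; o=-c['R'].T@c['t']
    return o+d*((z-o[2])/d[:,2])[:,None]
def cloud(c):
    v,u=np.mgrid[0:400,0:640]; d=c['depth'].ravel()
    P=ray(c,np.c_[u.ravel(),v.ravel()])*d[:,None]
    W=(P-c['t'])@c['R']; W[d==0]=np.nan; return W.reshape(400,640,3)
def proj(c,P): return cv2.projectPoints(np.array(P,float).reshape(-1,3),np.array(c['rvec'],float),c['t'],c['K'],c['D'])[0].reshape(-1,2)
E
python3 - <<'E'
from h import *
for n in ['top','scene']:
    c=shot(n); cv2.imwrite(f'pics/{n}0.png',c['color']); W=cloud(c)
    for t in ['case','riser_mouth','plate_back','cup','jar','book','tape']:
        try: r=finder.find_in(n,t)
        except Exception as e: print(t,e); continue
        for q in r[:4]:
            u,v=np.round(q['uv']).astype(int); print(n,t,round(q['p'],2),u,v,np.round(W[v,u]))
    np.savez(f'pics/{n}0.npz',W=W,col=c['color'])
print(manip.read_state())
E
```

```text
top case 0.98 448 268 [ 218. -328.   35.]
top case 0.79 370 181 [510. -85.  29.]
top case 0.6 434 196 [ 456. -296.   29.]
top case 0.6 273 251 [284. 238.  28.]
top riser_mouth 0.97 360 126 [696. -56.  49.]
top plate_back 0.91 449 271 [ 208. -332.   28.]
top plate_back 0.68 268 253 [277. 254.  31.]
top plate_back 0.64 371 181 [510. -88.  30.]
top plate_back 0.59 438 196 [ 456. -311.   26.]
top cup 0.8 298 127 [709. 154.   8.]
top book 0.59 279 187 [498. 219.  18.]
top tape 0.65 359 111 [749. -55.  48.]
scene case 0.8 151 167 [ 204. -321.   28.]
scene case 0.76 346 146 [289. 248.  25.]
scene case 0.64 162 233 [ 465. -306.   25.]
scene case 0.6 253 227 [518. -89.  28.]
scene riser_mouth 0.93 273 283 [705. -83.  52.]
scene plate_back 0.96 154 165 [ 192. -314.   23.]
scene plate_back 0.81 347 149 [303. 246.  25.]
scene plate_back 0.8 164 231 [ 459. -301.   25.]
scene plate_back 0.77 255 231 [532. -87.  27.]
scene cup 0.63 372 246 [663. 168.  24.]
scene cup 0.24 255 230 [531. -86.  29.]
scene jar 0.62 132 299 [ 657. -368.   60.]
scene book 0.91 364 199 [504. 216.  14.]
scene tape 0.78 285 292 [734. -64.  51.]
{'clock': 0.8, 'joints': array([-1.37259383e+00,  2.99864932e-01,  1.52097724e+00, -2.30542349e-05,
        1.32069888e+00, -6.66041445e-02]), 'qd': array([-0.00136629,  0.00042991,  0.00039172, -0.00041219,  0.00089767,
       -0.00037205]), 'effort': array([ 2.63409547e-04, -5.31639683e+01, -3.52902961e+01,  7.09480047e-02,
        2.13675195e-02, -3.33747280e-06]), 'eef_pos': array([ 143.93776786, -530.82654192,  302.67446452]), 'eef_rot': array([3.14154265e+00, 2.57220760e-05, 2.64812349e-01]), 'wrist_force': array([-0.55265555, -0.35925477,  0.03227135]), 'moment': array([-0.03794571,  0.01335029, -0.02015776]), 'finger_gap': 93.69804890298263}
```

View pics/top0.png

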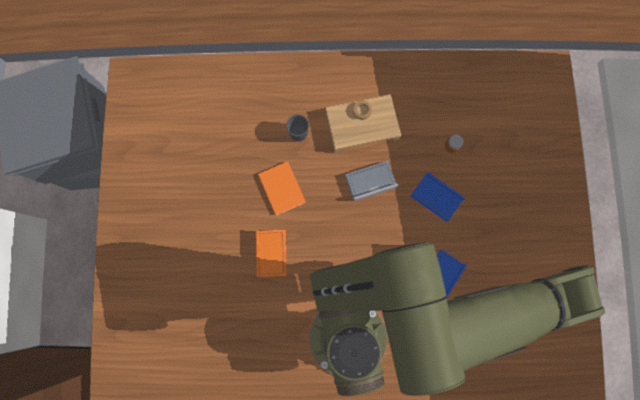

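View pics/scene0.png

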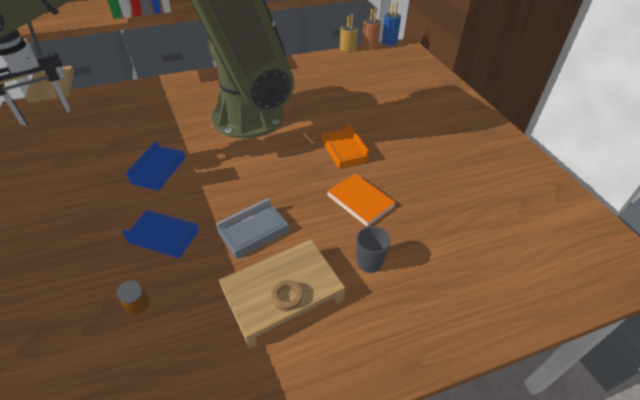

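The grey case is at top (371,181) and scene (253,228), with its plate on the robot side. The look-alikes are blue at top (437,196) and (449,270), and orange at (271,252). The orange thing at (281,188) is the book. The riser is at top (363,122). I choose the grey one and will check it in a close wrist view.

```bash
cat >> h.py <<'E'
def rect(P): 
    (c,s,a)=cv2.minAreaRect(P[:,:2].astype(np.float32)); return np.round(c,1),np.round(s,1),round(a,2)
def near(W,ctr,r,z0,z1):
    m=(np.hypot(W[...,0]-ctr[0],W[...,1]-ctr[1])<r)&(W[...,2]>z0)&(W[...,2]<z1); return W[m]
E
python3 - <<'E'
from h import *
for n in ['top','scene']:
    W=np.load(f'pics/{n}0.npz')['W']
    for nm,c,r,a,b in [('riser',(715,-65),150,44,60),('case',(515,-88),100,18,36),('plate',(490,-90),100,38,55)]:
        P=near(W,c,r,a,b); print(n,nm,len(P),rect(P) if len(P)>4 else '',np.round(np.nanmedian(P,0),1))
# top-image edges: corners by pixel
c=shot('top'); cv2.imwrite('pics/crop.png',cv2.resize(c['color'][85:215,310:420],None,fx=5,fy=4.6,interpolation=cv2.INTER_CUBIC))
E
```

```text
top riser 2627 (array([713.3, -65.5]), array([154.1, 228.1]), 11.11) [705.6 -65.   51.8]
top case 1115 (array([514.6, -87. ]), array([ 94. , 151.3]), 17.11) [517.5 -84.9  28. ]
top plate 119 (array([ 477.1, -101.2]), array([101.1, 122.7]), 59.32) [ 474.3 -101.6   45.2]
scene riser 6107 (array([711.7, -66.8]), array([152.6, 226.6]), 11.03) [716.1 -76.4  51.2]
scene case 1894 (array([516.2, -87.5]), array([ 92.9, 152.2]), 15.92) [519.8 -91.5  27.1]
scene plate 236 (array([ 473.6, -100.9]), array([ 12.7, 149.9]), 17.14) [ 476.4 -104.9   44.2]
```

View pics/crop.png

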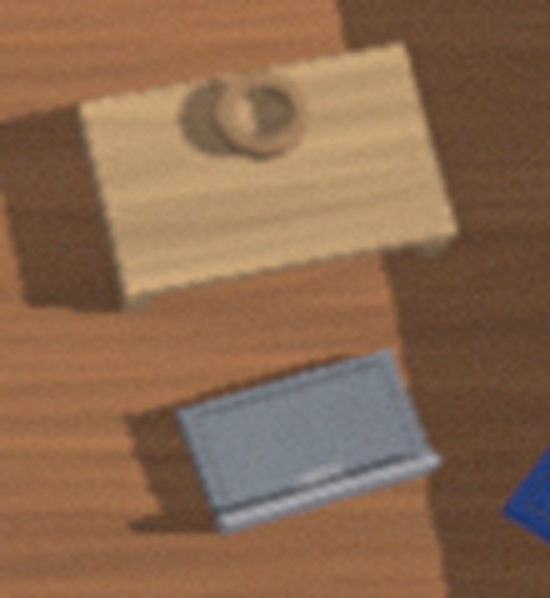

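The wrist plan: square up and centre the case with a two-finger side push, then push on the plate. Estimated riser yaw is 11.05° with the mouth at (638.9, -80.4). In the riser frame the case sits at (-122.5, +17) with about +5.5° yaw. First I move above the case's +y side.

Call:
drive_tool([
  {"offset":[34.1,-31,0],"jaw":45},
  {"offset":[34.1,-31,0],"jaw":45},
  {"offset":[34.1,-31,0],"jaw":45},
  {"offset":[34.1,-31,0],"jaw":45},
  {"offset":[34.1,-31,0],"jaw":45},
  {"offset":[34.1,-31,0],"jaw":45},
  {"offset":[34.1,-31,0],"jaw":45},
  {"offset":[34.1,-31,0],"jaw":45},
  {"offset":[34.1,-31,0],"jaw":45},
  {"offset":[34.1,-31,0],"jaw":45},
  {"offset":[34.1,-31,0],"jaw":45},
  {"offset":[34.1,-31,0],"jaw":45},
  {"offset":[34.1,-31,0],"jaw":45},
  {"offset":[34.1,-31,0],"jaw":45},
  {"offset":[0,0,0],"jaw":45},
  {"offset":[0,0,0],"jaw":45},
])

```text
validation failed for argument at $.ro...
```

Call:
drive_tool([
  {"offset":[0,0,0],"spin":-8.58,"jaw":45},
  {"offset":[0,0,0],"spin":-8.58,"jaw":45},
  {"offset":[0,0,0],"spin":-8.58,"jaw":45},
  {"offset":[0,0,0],"spin":-8.58,"jaw":45},
  {"offset":[0,0,0],"spin":-8.58,"jaw":45},
  {"offset":[0,0,0],"spin":-8.58,"jaw":45},
  {"offset":[0,0,0],"spin":-8.58,"jaw":45},
  {"offset":[0,0,0],"spin":-8.58,"jaw":45},
  {"offset":[0,0,0],"spin":-8.58,"jaw":45},
  {"offset":[0,0,0],"spin":-8.58,"jaw":45},
  {"offset":[0,0,0],"spin":0,"jaw":45},
  {"offset":[0,0,0],"spin":0,"jaw":45},
])

```text
clock: 2.05
eef_pos: [143.9, -530.8, 302.6]
eef_rot: [3.142, -0.0, 1.758]
wrist_force: [-1.0, 0.4, 0.5]
finger_gap: 45.3
```

```bash
python3 - <<'E'
from h import *
s=manip.read_state(); print(s['clock'],s['eef_pos'],np.degrees(s['eef_rot']),s['finger_gap'])
c=shot('wrist'); cv2.imwrite('pics/w1.png',c['color']); W=cloud(c)
for nm,ct,r,a,b in [('riser',(715,-65),150,44,60),('case',(515,-88),100,18,36),('plate',(475,-101),90,38,52)]:
    P=near(W,ct,r,a,b); print(nm,len(P),rect(P) if len(P)>4 else '')
E
```

```text
2.05 [ 143.94452727 -530.83197715  302.6457948 ] [ 1.79998045e+02 -1.32755613e-04  1.00707313e+02] 45.28832533088975
riser 0 
case 0 
plate 0
```

View pics/w1.png

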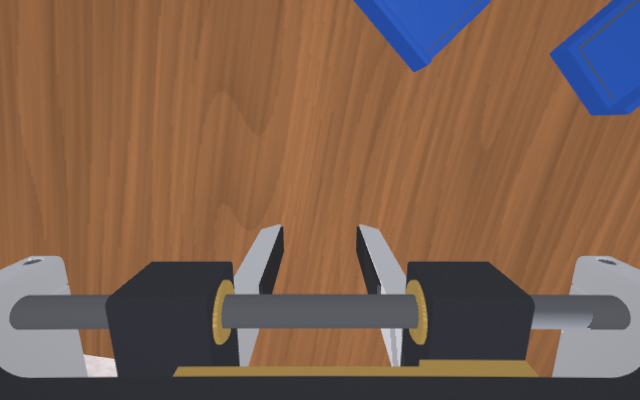

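The first call was refused because it had no spin value, so only the spin ran. The view shows just the blue look-alikes at (425,30) and (610,60). I redo the translation in the present tool axes.

Call:
drive_tool([
  {"offset":[33.6,31.6,0],"spin":0,"jaw":45},
  {"offset":[33.6,31.6,0],"spin":0,"jaw":45},
  {"offset":[33.6,31.6,0],"spin":0,"jaw":45},
  {"offset":[33.6,31.6,0],"spin":0,"jaw":45},
  {"offset":[33.6,31.6,0],"spin":0,"jaw":45},
  {"offset":[33.6,31.6,0],"spin":0,"jaw":45},
  {"offset":[33.6,31.6,0],"spin":0,"jaw":45},
  {"offset":[33.6,31.6,0],"spin":0,"jaw":45},
  {"offset":[33.6,31.6,0],"spin":0,"jaw":45},
  {"offset":[33.6,31.6,0],"spin":0,"jaw":45},
  {"offset":[33.6,31.6,0],"spin":0,"jaw":45},
  {"offset":[33.6,31.6,0],"spin":0,"jaw":45},
  {"offset":[33.6,31.6,0],"spin":0,"jaw":45},
  {"offset":[33.6,31.6,0],"spin":-0.35,"jaw":45},
  {"offset":[0,0,0],"spin":0,"jaw":45},
  {"offset":[0,0,0],"spin":0,"jaw":45},
])

```text
clock: 3.7
eef_pos: [488.8, 15.7, 302.3]
eef_rot: [-3.141, -0.0, 1.768]
wrist_force: [1.1, 0.6, 0.4]
finger_gap: 44.9
```

Call:
drive_tool([
  {"offset":[0,0,40],"spin":0.2,"jaw":45},
  {"offset":[0,0,40],"spin":0,"jaw":45},
  {"offset":[0,0,40],"spin":0,"jaw":45},
  {"offset":[0,0,35],"spin":0,"jaw":45},
  {"offset":[0,0,25],"spin":0,"jaw":45},
  {"offset":[0,0,15],"spin":0,"jaw":45},
  {"offset":[0,0,0],"spin":0,"jaw":45},
  {"offset":[0,0,0],"spin":0,"jaw":45},
])

```text
clock: 4.5
eef_pos: [488.7, 14.4, 108.4]
eef_rot: [3.141, 0.0, 1.763]
wrist_force: [-0.2, -0.9, -0.3]
finger_gap: 45.0
```

```bash
python3 - <<'E'
from h import *
s=manip.read_state(); print(s['clock'],s['eef_pos'],np.degrees(s['eef_rot']),s['wrist_force'])
for n in ['top','scene']:
    c=shot(n); W=cloud(c)
    for nm,ct,r,a,b in [('riser',(715,-65),150,44,60),('case',(515,-90),88,20,34),('plate',(475,-101),84,39,52)]:
        P=near(W,ct,r,a,b); print(n,nm,len(P),rect(P) if len(P)>4 else '')
cv2.imwrite('pics/s2.png',cv2.resize(c['color'][100:350,100:420],None,fx=2.4,fy=2.4))
E
```

```text
4.5 [488.74662389  14.37507296 108.35739416] [1.79977721e+02 8.27502492e-03 1.01002702e+02] [-0.23046779 -0.87473324 -0.32541119]
top riser 2626 (array([713.5, -65.3]), array([153.3, 228.6]), 11.49)
top case 631 (array([ 521.9, -111.4]), array([ 93.9, 101.4]), 16.78)
top plate 82 (array([ 493. , -116.4]), array([ 37. , 102.4]), 16.78)
scene riser 6104 (array([711.6, -66.5]), array([152.8, 226.4]), 11.18)
scene case 1801 (array([517. , -87.6]), array([ 91.1, 152.2]), 15.42)
scene plate 223 (array([ 474., -101.]), array([ 11. , 149.4]), 16.19)
```

View pics/s2.png

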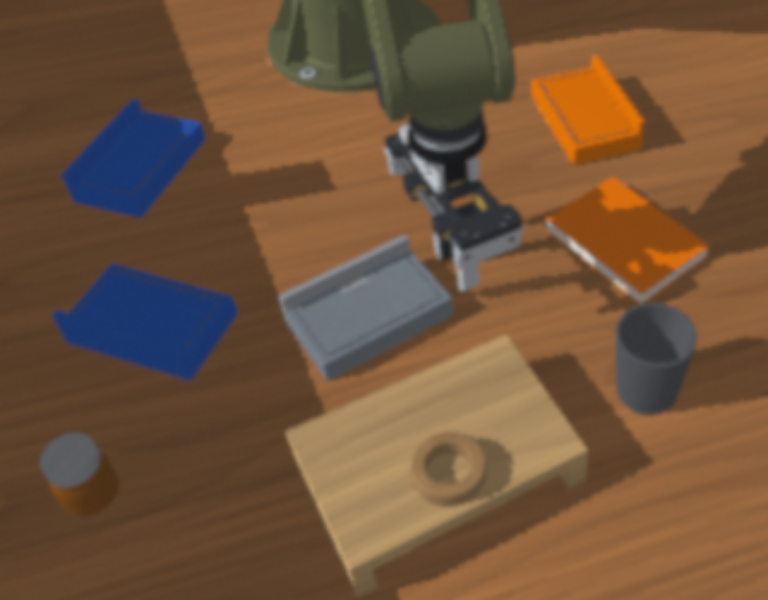

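The fingers (crop (465,270)) stand beside the grey case's +y side, clear of the book and cup. Now the side push along −tool x.

Call:
drive_tool([
  {"offset":[-5,0,0],"spin":0,"jaw":45},
  {"offset":[-5,0,0],"spin":0,"jaw":45},
  {"offset":[-4,0,0],"spin":0,"jaw":45},
  {"offset":[-3,0,0],"spin":0,"jaw":45},
  {"offset":[-3,0,0],"spin":0,"jaw":45},
  {"offset":[-3,0,0],"spin":0,"jaw":45},
  {"offset":[-3,0,0],"spin":0,"jaw":45},
  {"offset":[-3,0,0],"spin":0,"jaw":45},
  {"offset":[-3,0,0],"spin":0,"jaw":45},
  {"offset":[-2,0,0],"spin":0,"jaw":45},
  {"offset":[-2,0,0],"spin":0,"jaw":45},
  {"offset":[-2,0,0],"spin":0,"jaw":45},
  {"offset":[-1,0,0],"spin":0,"jaw":45},
  {"offset":[0,0,0],"spin":0,"jaw":45},
  {"offset":[0,0,0],"spin":0,"jaw":45},
])

```text
clock: 6.1
eef_pos: [496.1, -23.2, 107.5]
eef_rot: [-3.141, 0.0, 1.765]
wrist_force: [-0.2, -0.1, -0.2]
finger_gap: 44.8
```

```bash
python3 - <<'E'
from h import *
s=manip.read_state(); print(s['clock'],s['eef_pos'],np.degrees(s['eef_rot']),s['wrist_force'])
for n in ['top','scene']:
    c=shot(n); W=cloud(c)
    for nm,ct,r,a,b in [('riser',(715,-65),150,44,60),('case',(515,-100),88,20,34),('plate',(475,-111),84,39,52)]:
        P=near(W,ct,r,a,b); print(n,nm,len(P),rect(P) if len(P)>4 else '')
E
```

```text
6.1 [496.13535903 -23.24306381 107.54303907] [-1.79978356e+02  9.88504235e-03  1.01116520e+02] [-0.24543056 -0.11955661 -0.16885626]
top riser 2626 (array([712.8, -65.8]), array([152.9, 228.2]), 10.65)
top case 453 (array([ 520.6, -143.2]), array([96.1, 75.7]), 9.93)
top plate 60 (array([ 479.3, -149.2]), array([ 8.5, 77.8]), 13.14)
scene riser 6114 (array([712. , -66.4]), array([151.9, 227.4]), 10.91)
scene case 1856 (array([ 513.5, -101. ]), array([ 91.1, 163.4]), 13.69)
scene plate 229 (array([ 471.1, -117.8]), array([ 12.3, 148.2]), 12.97)
```

Call:
drive_tool([
  {"offset":[10,0,0],"spin":0,"jaw":45},
  {"offset":[10,0,0],"spin":0,"jaw":45},
  {"offset":[0,0,-35],"spin":0,"jaw":45},
  {"offset":[0,0,-45],"spin":0,"jaw":45},
  {"offset":[0,0,-45],"spin":0,"jaw":45},
  {"offset":[-26,-22,0],"spin":0,"jaw":90},
  {"offset":[-26,-22,0],"spin":0,"jaw":90},
  {"offset":[-26,-22,0],"spin":0,"jaw":90},
  {"offset":[-26,-22,0],"spin":0,"jaw":90},
])

```text
clock: 7.1
eef_pos: [425.3, -122.6, 232.7]
eef_rot: [3.141, 0.0, 1.766]
wrist_force: [0.3, -0.3, 1.2]
finger_gap: 73.3
```

Call:
drive_tool([
  {"offset":[0,0,0],"spin":8.2,"jaw":90},
  {"offset":[0,0,0],"spin":8.2,"jaw":90},
  {"offset":[0,0,0],"spin":8.2,"jaw":90},
  {"offset":[0,0,0],"spin":8.2,"jaw":90},
  {"offset":[0,0,0],"spin":8.2,"jaw":90},
  {"offset":[0,0,0],"spin":8.2,"jaw":90},
  {"offset":[0,0,0],"spin":8.2,"jaw":90},
  {"offset":[0,0,0],"spin":8.2,"jaw":90},
  {"offset":[0,0,0],"spin":8.2,"jaw":90},
  {"offset":[0,0,0],"spin":8.2,"jaw":90},
  {"offset":[0,0,0],"spin":8.2,"jaw":90},
  {"offset":[0,0,0],"spin":0,"jaw":90},
  {"offset":[0,0,0],"spin":0,"jaw":90},
])

```text
clock: 8.4
eef_pos: [426.1, -122.0, 232.6]
eef_rot: [3.142, 0.0, 0.196]
wrist_force: [0.0, 0.9, 0.0]
finger_gap: 89.7
```

```bash
cat > m.py <<'E'
from h import *
s=manip.read_state(); print(s['clock'],s['eef_pos'],np.degrees(s['eef_rot'])[2],s['wrist_force'])
for n in ['top','scene','wrist']:
    c=shot(n); W=cloud(c); cv2.imwrite(f'pics/m_{n}.png',c['color'])
    for nm,ct,r,a,b in [('riser',(715,-65),150,44,60),('case',(515,-100),95,20,34),('plate',(475,-111),84,39,52)]:
        P=near(W,ct,r,a,b); print(n,nm,len(P),rect(P) if len(P)>4 else '')
E
python3 m.py
```

```text
8.4 [ 426.10604271 -121.99862482  232.63295794] 11.203005946535175 [0.04557561 0.86529538 0.00158798]
top riser 2626 (array([712.9, -65.6]), array([152.9, 227.9]), 11.26)
top case 467 (array([ 513.6, -105.8]), array([ 92.4, 151.7]), 13.89)
top plate 7 (array([476.1, -71.2]), array([ 7.2, 71.9]), 38.56)
scene riser 6110 (array([712.2, -66.6]), array([152.9, 227.1]), 10.78)
scene case 1840 (array([ 514.7, -107. ]), array([ 91.9, 150.7]), 13.04)
scene plate 220 (array([ 470.8, -117.8]), array([ 12.6, 148.9]), 12.6)
wrist riser 0 
wrist case 17180 (array([ 516.9, -105.1]), array([ 85.8, 149.9]), 13.19)
wrist plate 1693 (array([ 471.8, -115.7]), array([  8.9, 149.3]), 13.16)
```

View pics/m_wrist.png

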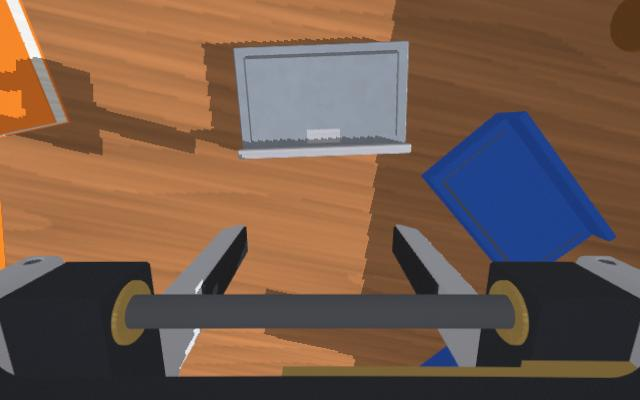

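The grey case with its bare steel plate, plate centre at (325,152), is confirmed as the right one. It is centred to about 1 mm and 2° off square. I descend behind the plate.

Call:
drive_tool([
  {"offset":[0,0,40],"spin":0.1,"jaw":90},
  {"offset":[0,0,40],"spin":0,"jaw":90},
  {"offset":[0,0,30],"spin":0,"jaw":90},
  {"offset":[0,0,14],"spin":0,"jaw":90},
  {"offset":[0,0,0],"spin":0,"jaw":90},
  {"offset":[7,0,0],"spin":0,"jaw":90},
  {"offset":[7,0,0],"spin":0,"jaw":90},
  {"offset":[7,0,0],"spin":0,"jaw":90},
  {"offset":[5,0,0],"spin":0,"jaw":90},
  {"offset":[4,0,0],"spin":0,"jaw":90},
  {"offset":[4,0,0],"spin":0,"jaw":90},
  {"offset":[4,0,0],"spin":0,"jaw":90},
  {"offset":[4,0,0],"spin":0,"jaw":90},
  {"offset":[5,0,0],"spin":0,"jaw":90},
  {"offset":[5,0,0],"spin":0,"jaw":90},
  {"offset":[5,0,0],"spin":0,"jaw":90},
  {"offset":[5,0,0],"spin":0,"jaw":90},
  {"offset":[5,0,0],"spin":0,"jaw":90},
  {"offset":[5,0,0],"spin":0,"jaw":90},
])

```text
clock: 10.45
eef_pos: [497.2, -108.9, 108.6]
eef_rot: [-3.142, -0.0, 0.189]
wrist_force: [-2.5, 0.2, -0.1]
finger_gap: 90.1
```

Call:
drive_tool([
  {"offset":[5,0,0],"spin":0,"jaw":90},
  {"offset":[5,0,0],"spin":0,"jaw":90},
  {"offset":[5,0,0],"spin":0,"jaw":90},
  {"offset":[5,0,0],"spin":0,"jaw":90},
  {"offset":[5,0,0],"spin":0,"jaw":90},
  {"offset":[5,0,0],"spin":0,"jaw":90},
  {"offset":[3,0,0],"spin":0,"jaw":90},
  {"offset":[0,0,0],"spin":0,"jaw":90},
  {"offset":[0,0,0],"spin":0,"jaw":90},
])

```text
clock: 11.35
eef_pos: [529.4, -102.8, 108.7]
eef_rot: [3.141, -0.001, 0.189]
wrist_force: [0.7, -0.2, -0.2]
finger_gap: 90.4
```

```bash
sed -i 's/(515,-100),95/(580,-95),95/; s/(475,-111),84/(540,-98),95/' m.py; python3 m.py
```

```text
11.35 [ 529.38171817 -102.75628725  108.74934164] 10.826638391794353 [ 0.65856024 -0.19451023 -0.20039927]
top riser 2594 (array([713.5, -65.6]), array([154.2, 227.7]), 11.26)
top case 182 (array([609. , -88.5]), array([ 46.2, 149.9]), 11.5)
top plate 0 
scene riser 6088 (array([712.1, -66.3]), array([152.6, 226.9]), 11.19)
scene case 1798 (array([572. , -97.6]), array([105.7, 150.7]), 10.63)
scene plate 295 (array([ 534.6, -104.6]), array([ 29.9, 150. ]), 11.26)
wrist riser 11047 (array([641.7, -79. ]), array([  6.3, 226.5]), 11.12)
wrist case 49249 (array([581.4, -94.7]), array([120.9, 150.3]), 11.22)
wrist plate 6298 (array([ 535.2, -103.9]), array([ 27. , 149.8]), 10.93)
```

View pics/m_wrist.png

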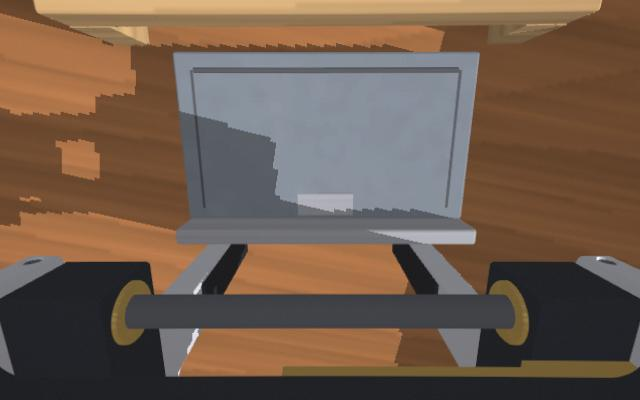

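The case is square to the tool and the riser, with the body (173–478 px) centred between the legs (143–490 px). I keep pushing to about 10 mm short of home.

Call:
drive_tool([
  {"offset":[4,0,0],"spin":-0.3,"jaw":90},
  {"offset":[5,0,0],"spin":0,"jaw":90},
  {"offset":[5,0,0],"spin":0,"jaw":90},
  {"offset":[5,0,0],"spin":0,"jaw":90},
  {"offset":[5,0,0],"spin":0,"jaw":90},
  {"offset":[5,0,0],"spin":0,"jaw":90},
  {"offset":[5,0,0],"spin":0,"jaw":90},
  {"offset":[5,0,0],"spin":0,"jaw":90},
  {"offset":[5,0,0],"spin":0,"jaw":90},
  {"offset":[5,0,0],"spin":0,"jaw":90},
  {"offset":[5,0,0],"spin":0,"jaw":90},
  {"offset":[5,0,0],"spin":0,"jaw":90},
  {"offset":[5,0,0],"spin":0,"jaw":90},
  {"offset":[5,0,0],"spin":0,"jaw":90},
  {"offset":[5,0,0],"spin":0,"jaw":90},
  {"offset":[5,0,0],"spin":0,"jaw":90},
  {"offset":[4,0,0],"spin":0,"jaw":90},
  {"offset":[2,0,0],"spin":0,"jaw":90},
  {"offset":[0,0,0],"spin":0,"jaw":90},
  {"offset":[0,0,0],"spin":0,"jaw":90},
])

```text
clock: 13.5
eef_pos: [612.8, -86.3, 108.5]
eef_rot: [3.142, -0.001, 0.194]
wrist_force: [-0.9, 0.4, 1.3]
finger_gap: 90.5
```

```bash
sed -i 's/(540,-98),95/(620,-85),95/' m.py; python3 m.py
```

```text
13.5 [612.77950328 -86.29520198 108.50088427] 11.124641996206341 [-0.87057429  0.40100914  1.28908957]
top riser 1504 (array([712.8, -65.9]), array([152.5, 229. ]), 11.19)
top case 0 
top plate 58 (array([662.7, -16.5]), array([29.1, 93.1]), 45.44)
scene riser 6314 (array([695.5, -69.8]), array([187. , 226.6]), 11.04)
scene case 6 (array([617.2, -90.7]), array([ 18.7, 103.3]), 14.18)
scene plate 1706 (array([656.4, -78.3]), array([109.9, 183.5]), 9.22)
wrist riser 117367 (array([666.2, -74.5]), array([125.8, 228. ]), 11.05)
wrist case 2197 (array([619.5, -87.1]), array([ 28.3, 148.7]), 11.17)
wrist plate 30266 (array([659. , -77.4]), array([110.4, 184.6]), 11.01)
```

View pics/m_wrist.png

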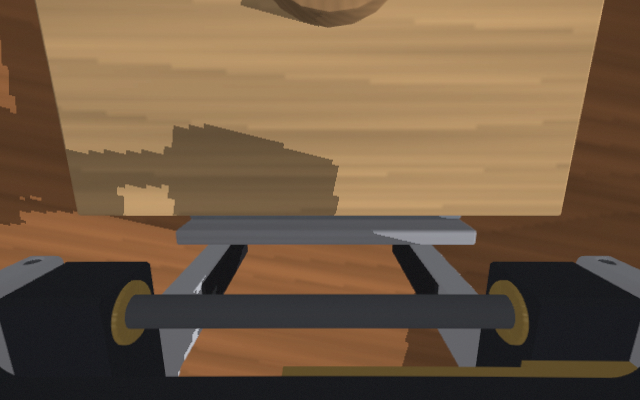

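The plate is about 10 mm short of the edge and parallel to it, with the gripper clear of the tape. I finish slowly, watching the force.

Call:
drive_tool([
  {"offset":[2,0,0],"spin":0,"jaw":90},
  {"offset":[2,0,0],"spin":0,"jaw":90},
  {"offset":[2,0,0],"spin":0,"jaw":90},
  {"offset":[1,0,0],"spin":0,"jaw":90},
  {"offset":[1,0,0],"spin":0,"jaw":90},
  {"offset":[0,0,0],"spin":0,"jaw":90},
])

```text
clock: 14.25
eef_pos: [620.6, -84.8, 108.6]
eef_rot: [-3.142, -0.0, 0.194]
wrist_force: [-0.9, -0.4, -0.0]
finger_gap: 90.3
```

Call:
drive_tool([
  {"offset":[0.5,0,0],"spin":0,"jaw":90},
  {"offset":[0.5,0,0],"spin":0,"jaw":90},
  {"offset":[0.5,0,0],"spin":0,"jaw":90},
])

```text
clock: 14.55
eef_pos: [622.0, -84.5, 108.6]
eef_rot: [-3.142, 0.0, 0.194]
wrist_force: [-2.4, -0.7, 0.4]
finger_gap: 89.9
```

Call:
drive_tool([
  {"offset":[0.5,0,0],"spin":0,"jaw":90},
  {"offset":[0.5,0,0],"spin":0,"jaw":90},
])

```text
clock: 14.75
eef_pos: [622.3, -84.5, 108.6]
eef_rot: [-3.141, 0.002, 0.194]
wrist_force: [-13.7, -0.7, 7.7]
finger_gap: 90.2
```

The force rose to 14 N as the plate met the edge, so it is home. I back off and lift.

Call:
drive_tool([
  {"offset":[-2,0,0],"spin":0,"jaw":90},
  {"offset":[-5,0,0],"spin":0,"jaw":90},
  {"offset":[-10,0,0],"spin":0,"jaw":90},
  {"offset":[-20,0,0],"spin":0,"jaw":90},
  {"offset":[-30,0,0],"spin":0,"jaw":90},
  {"offset":[-30,0,0],"spin":0,"jaw":90},
  {"offset":[0,0,-30],"spin":0,"jaw":90},
  {"offset":[0,0,-40],"spin":0,"jaw":90},
  {"offset":[0,0,-40],"spin":0,"jaw":90},
  {"offset":[0,0,0],"spin":0,"jaw":90},
  {"offset":[0,0,0],"spin":0,"jaw":90},
])

```text
clock: 15.85
eef_pos: [527.8, -103.1, 219.1]
eef_rot: [3.141, -0.002, 0.194]
wrist_force: [-0.4, 0.2, -1.1]
finger_gap: 90.1
```

```bash
python3 - <<'E'
from h import *
s=manip.read_state(); print(s['clock'],s['eef_pos'],s['wrist_force'])
c=shot('wrist'); W=cloud(c); cv2.imwrite('pics/end.png',c['color'])
R=near(W,(640,-80),160,49.5,60); P=near(W,(634,-81),90,40,48.5)
print('board',len(R),rect(R),'plate',len(P),rect(P),np.median(P[:,2]))
ux=np.array([.9813,.1925]);uy=np.array([-.1925,.9813]);M=np.array([638.7,-80.3])
p=(P[:,:2]-M); print('plate x',np.percentile(p@ux,[1,50,99]),'y',np.percentile(p@uy,[0,100]))
r=(R[:,:2]-M); print('board x',np.percentile(r@ux,[0,1]),'y',np.percentile(r@uy,[0,100]))
for y in(-50,50):
    a=np.abs(p@uy-y)<15; b=np.abs(r@uy-y)<15; print(y,'plate inner',np.percentile((p@ux)[a],99),'edge',np.percentile((r@ux)[b],.5))
W0=np.load('pics/scene0.npz')['W'];W1=cloud(shot('scene'))
for nm,ct,rr,a,b in [('jar',(657,-368),60,40,75),('cup',(690,160),60,50,100),('book',(500,217),95,12,24),('tape',(745,-58),60,60,80)]:
    print(nm,[np.round(near(w,ct,rr,a,b).mean(0),1) for w in(W0,W1)])
E
```

```text
15.85 [ 527.75037935 -103.09340124  219.07869504] [-0.38696148  0.19514218 -1.13177722]
board 19331 (array([659.7, -75.5]), array([ 41.9, 226.1]), 11.11) plate 2563 (array([635.8, -80.6]), array([  8.5, 179.4]), 11.03) 45.91575512734213
plate x [-6.99406733 -2.97182877  1.18202914] y [-89.50370085  89.94371699]
board x [0.56302797 1.13655214] y [-112.35004552  113.75603891]
-50 plate inner 1.1150932667602653 edge 1.0125897595920927
50 plate inner 1.1396517342222323 edge 1.059904337746178
jar [array([ 639.5, -372.5,   60.3]), array([ 639.5, -372.2,   60.2])]
cup [array([688.3, 152.8,  73.2]), array([688.2, 152.9,  73.2])]
book [array([499.1, 210.7,  16.7]), array([499.2, 210.8,  16.7])]
tape [array([751.3, -64.2,  68.7]), array([751.4, -64.3,  68.7])]
```

View pics/end.png

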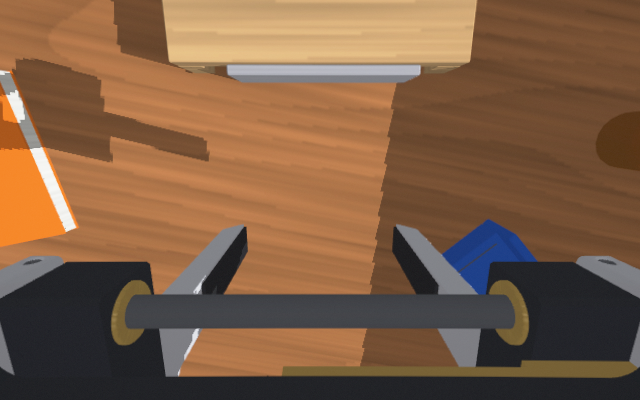

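The plate (227–420 px) is flush and square against the riser edge at row 65, and the hand is clear. I hand the job in.

```bash
python3 -c "
from cell import manip
print(manip.sign_off())"
```

```text
the job is handed in; nothing more can be done
None
```

The grey case is under the riser with its front plate flush against the front edge, and I handed the job in at about 16 s of the 67 s allowed. I squared and centred it with a two-finger push on its +y side. Then I pushed it home on the plate until the force rose to about 14 N, backed off and lifted the hand clear.

Last checks:
- **Fit:** The gap between plate and edge measured about 0.1 mm at y = -50 and +50 mm. Plate and board directions agreed within 0.1°.
- **Flatness:** The plate top measured 45.9 mm above the desk against 46 mm nominal, so the case is lying flat.
- **Other things:** Comparing depth pictures from start and end, the cup, jar, book and tape roll had moved by 0.3 mm or less.
- **Not clean:** The last depth measurement of the plate's width read 179 mm instead of 150 mm because it picked up points from the board's edge. I took the sideways centring from the wrist pictures instead, which put it within a few mm.
- **Refused move:** My first move call was rejected for a missing spin value. It disturbed nothing.

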